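# Slide the sample sheet onto the middle rails of the nut-stall rack

## Robot

A 6-joint arm with a two-finger parallel gripper is mounted at the origin on the work surface. World frame = base frame: x ahead of the robot, y to its left, z up, the work surface at z = 0. Lengths are in m, angles in rad, forces in N, time in s.
With the tool pointing down it reaches from about 0.275 to 1 m from the base axis. Payload 8.4 kg.
Tool frame: the origin (TCP) lies midway between the tips of the shut fingers; the grasp point (between the pads) lies 19 mm behind it; z points along the fingers, y is the direction in which the jaws open and shut (so a half turn about z gives the same grasp; the last joint's range is limited). The gripper opens to 85 mm and grips with 20 to 120 N. Pads are 22 mm wide; open, the fingers measure 114 mm over their backs; the gripper's body (76 mm by 85 mm) begins 54 mm behind the grasp point. The pads swing forward as they close: fully open they stand 13 mm farther back than shut.
Start: joints at [1.316, 0.353, 1.633, -0, 1.155, -0.002], TCP at [0.156, 0.605, 0.208] pointing down, gripper open.
Joint ranges: [-2.63, 2.63], [-0.92, 2.1], [0.06, 2.66], [-1.3, 4.44], [0, 2.69], [-3.02, 3.02]. Speed limits (rad/s): [2.22, 2.22, 2.79, 3.14, 3.14, 3.14].

## Interface

Orientations are given as a unit quaternion [w, x, y, z].
In Python, from station import r gives the robot as it stands. Calls block until the motion is done:
- r.move_to(position, orientation): joint-space move of the TCP to a pose.
- r.move_straight(position, v=0.15, frame=None): straight line of the TCP; frame=None keeps the orientation; v is the mean speed in m/s.
- r.movej(angles): joint-space move.
- r.ungrasp() and r.gripper_close(): open the fingers fully, or close them until they stop; the grip force is fixed at half the most.
- r.wait(seconds).
- r.inverse_kinematics(position, orientation): joint angles nearest the present ones, or None.
- r.get_state(): the state.
- r.read_camera(name): name is "scene" or "top" or "wrist"; returns the picture (480x640x3 uint8, red, green, blue); there is no depth.
- r.calibration(name): a dict with "fx", "fy", "cx", "cy" (pixels), "position" and "attitude" of the camera in the world. Camera axes: x right, y down, z forward; pixel columns grow to the right and rows downward; lengths in m; the calibration is good to about 2 mm. A picture is of the moment at which its call begins: read the wrist's pose just before it. calibration takes no time and is no camera call; for the wrist camera it gives the pose at the moment of the call.
A pose or a line that the arm cannot do raises r.IKError and nothing moves.
- r.close_job(): hands the job in, once; it reports no verdict.
The state is a dict: "time_s": time; "joint_pos": joint angles; "qvel": joint speeds; "tau": joint torques, N m; "tool_pos": TCP position; "tcp_rot": TCP orientation; "force": force on the tool from outside, world axes, zero at the start; "wrist_torque": the same for the moment, N m; "gripper_width": opening from 0.0 (shut) to 1.0 (fully open).
Only numpy, scipy, OpenCV 4.12 (cv2) and the standard library are available. Lean on these libraries where they do the work, as an engineer would, in place of code of your own. Each camera call takes 0.05 s, during which the arm holds its last target. There are 200 camera calls.

## Task

Pick up the wide metal sheet by its handle and slide it, level, through the rack's open end onto the middle pair of rails - the pair just above the tray of nuts - all the way back, then let go. The narrow sheet with the same handle and the nut tray stay where they are.

Things in the scene. Friction and masses are not known exactly. Their poses are not given: they have to be found in the camera images.
- wide_sheet_handle (a point): Wide aluminium sheet on the counter, 162 mm (its x, the way it slides in) by 176 mm (y), rim 14 mm high, 0.4 kg. Black handle bar over its centre on two thin posts 70 mm apart: 14 mm thick (x), 80 long (y), 24 high. Point: the bar's centre, 56 mm above the sheet's underside, the sheet balanced below it. z up. Same either end round.
- middle_rails (a point): Fixed steel rack, 3 rail pairs 60 mm apart in height, no roof: open from above between the rails (136 mm). Place, yaw and height vary. Point: where the centre of the sheet's underside must end, on the middle pair's 4 mm ledges, sheet 2 mm off the stops. x leads into the rack, y across, z up. Open end 112 mm before the point, flared; side walls 196 mm apart; rack top 85 mm above the point.
- narrow_sheet_handle (a point): A bystander: a narrow aluminium sheet on the counter, 162 mm (x) by 108 mm (y), with the same rim and handle; too narrow for the rails. The point is the centre of its handle bar, 56 mm above its underside. Leave it.
- nut_tray_center (a point): A bystander: the tray of nuts without a handle that sits on the lowest pair of rails in the rack, 162 by 176 by 22 mm. The point is its centre, half-way up. Leave it.

How it is judged:
By the outcome, as a careful person would: the job done as asked, in the order asked, and still so for the second after the job is handed in, with the robot touching nothing.
It also fails if it takes over 40 s, if anything falls off the work surface, if the arm or the gripper's body presses on something with over 40 N, if the wrist force passes 120 N, or if a joint passes its speed limit or range.

## Working session

There is one attempt and no reset: what is moved stays moved. The work goes in short steps, each a Python script; the robot and the scene stay as the last script left them, time stands still between calls to the robot, and variables do not carry over. Pictures are saved under pics/ and viewed, about 8 in all and at most 12, crops included, and the job is handed in when it is done.

```bash
mkdir -p pics; ls; python3 - <<'E'
from station import r
import cv2
for n in ("scene","top"):
    im=r.read_camera(n); cv2.imwrite(f"pics/{n}0.png",im[:,:,::-1]); print(n,r.calibration(n))
print(r.calibration("wrist")); s=r.get_state(); print(s["time_s"],s["tcp_rot"],s["gripper_width"])
E
```

```text
pics
scene {'fx': 445.95041438021104, 'fy': 445.95041438021104, 'cx': 315.13402330671045, 'cy': 244.68118585792115, 'position': array([ 0.95481989, -0.25067015,  0.69356127]), 'attitude': array([-0.28410153,  0.82441769,  0.46000257, -0.16739004])}
top {'fx': 510.13586699213, 'fy': 510.13586699213, 'cx': 320.5099345621873, 'cy': 245.55747103488198, 'position': array([ 0.42378502, -0.00309906,  0.97556804]), 'attitude': array([-0.05160183,  0.71463247, -0.69437811,  0.06690831])}
{'fx': 347.2862583874996, 'fy': 347.2862583874996, 'cx': 320.53225692474433, 'cy': 237.8710292127095, 'position': array([0.07794106, 0.62550152, 0.37287925]), 'attitude': array([0.12678172, 0.78053373, 0.60435949, 0.09717565])}
0.1 [-8.78929673e-05  1.26049191e-01  9.92023797e-01 -6.16813432e-04] 1.0003280618315866
```

View pics/scene0.png

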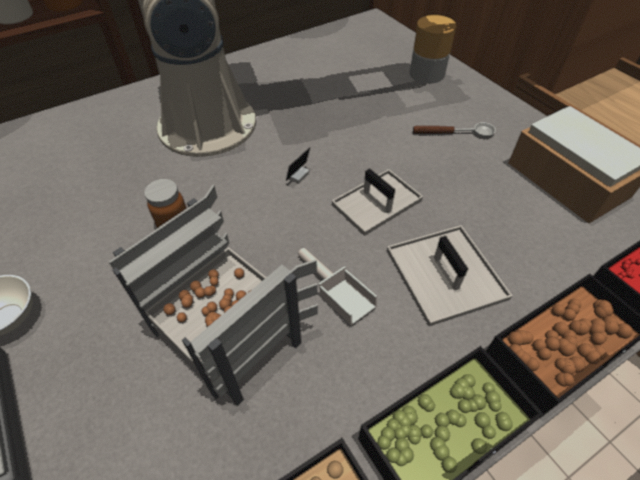

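View pics/top0.png

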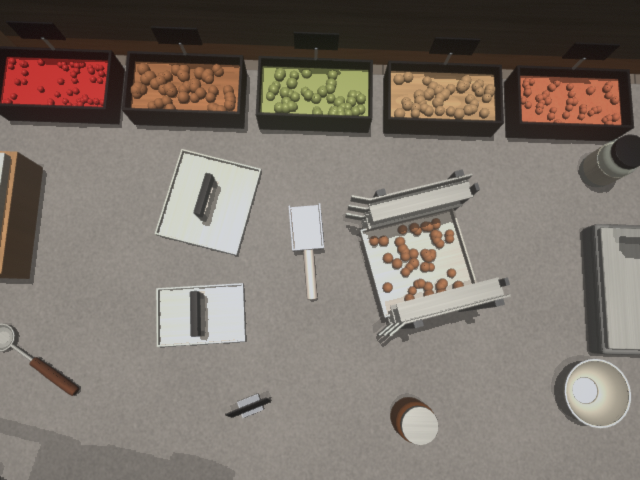

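The top view shows the wide sheet at about (208,202), the narrow sheet at (200,315), and the rack at (420,260) with its flared open end at left (350..385). A scoop lies between them. I'll crop the rack for stereo.

```bash
python3 - <<'E'
import cv2
a=cv2.imread("pics/top0.png")[165:350,330:530]; cv2.imwrite("pics/ct.png",cv2.resize(a,None,fx=3,fy=3,interpolation=cv2.INTER_CUBIC))
a=cv2.imread("pics/scene0.png")[175:415,100:330]; cv2.imwrite("pics/cs.png",cv2.resize(a,None,fx=2.5,fy=2.5,interpolation=cv2.INTER_CUBIC))
E
```

```text
(no output)
```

View pics/ct.png

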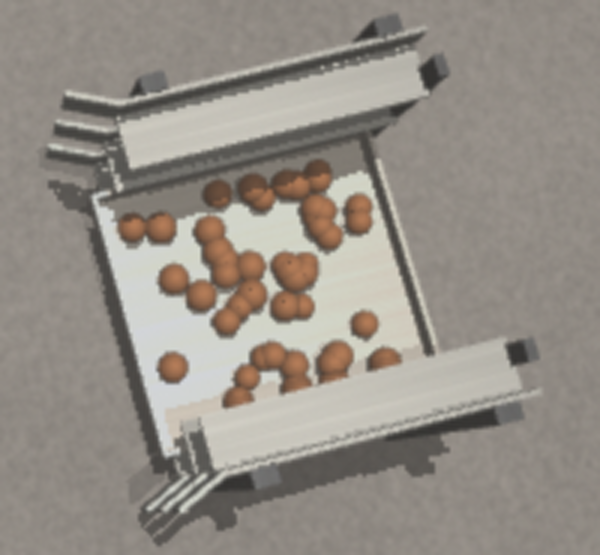

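View pics/cs.png

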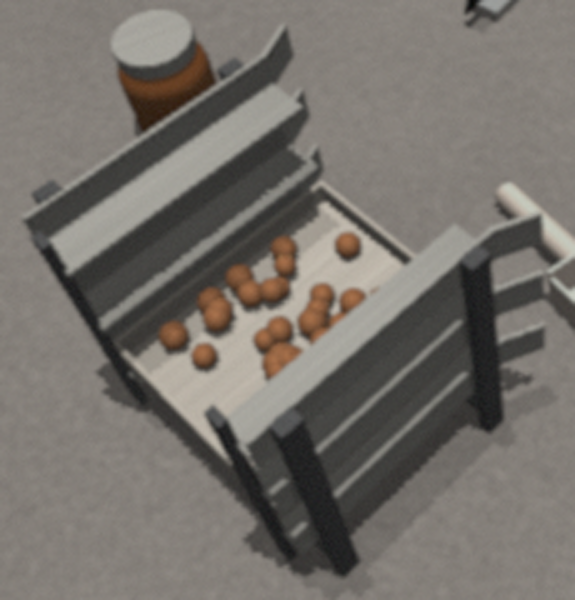

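The top crop shows the wall tops, the upper ledges and the flared front at left. The scene crop shows the same upper ledges, e.g. the −x ledge's inner back corner at (65,270). Next I triangulate those corners.

```bash
cat > h.py <<'E'
from station import r
import numpy as np, cv2
from scipy.spatial.transform import Rotation as R
def ray(c,px):
    px=np.atleast_2d(np.float64(px))
    d=np.c_[(px[:,0]-c["cx"])/c["fx"],(px[:,1]-c["cy"])/c["fy"],np.ones(len(px))]
    return np.array(c["position"]),R.from_quat(c["attitude"],scalar_first=True).apply(d)
def plane(c,px,z):
    o,d=ray(c,px); return o+d*((z-o[2])/d[:,2])[:,None]
def tri(c1,p1,c2,p2):
    o1,d1=ray(c1,p1);o2,d2=ray(c2,p2);out=[]
    for a,b in zip(d1,d2):
        t=np.linalg.lstsq(np.c_[a,-b],o2-o1,rcond=None)[0]
        x,y=o1+a*t[0],o2+b*t[1]; out.append(np.r_[(x+y)/2,np.linalg.norm(x-y)])
    return np.array(out)
def down(yaw): # tool z down, tool y axis at world angle yaw
    y=np.array([np.cos(yaw),np.sin(yaw),0]);z=np.array([0,0,-1.])
    return R.from_matrix(np.c_[np.cross(y,z),y,z]).as_quat(scalar_first=True)
E
python3 - <<'E'
from h import *
np.set_printoptions(precision=4,suppress=True)
ct,cs=r.calibration("top"),r.calibration("scene")
T=np.array([(510,340),(192,422),(425,95),(130,170),(540,390),(522,345),(435,345),(98,198)],float)
S=np.array([(65,270),(305,105),(235,413),(458,228),(28,218),(45,238),(115,335),(415,262)],float)
T=np.array([330,165])+(T+.5)/3-.5; S=np.array([100,175])+(S+.5)/2.5-.5
print(tri(ct,T,cs,S))
im=r.read_camera("top")
w=im[140:265,140:275].astype(int); m=(w.min(2)>200).astype(np.uint8)
print("white",m.sum())
for nm,(y0,y1,x0,x1) in {"wide":(140,265,140,275),"narrow":(275,355,140,260)}.items():
    w=im[y0:y1,x0:x1].astype(int)
    m=(w.max(2)<70).astype(np.uint8)
    n,l,st,ce=cv2.connectedComponentsWithStats(m); k=1+st[1:,4].argmax()
    p=np.argwhere(l==k)[:,::-1]+[x0,y0]
    q=cv2.boxPoints(cv2.minAreaRect(p.astype(np.float32)))
    print(nm,st[k],plane(ct,[p.mean(0)],.06)); print(plane(ct,q,.068))
    b=((w.min(2)>170)&(w.max(2)-w.min(2)<40)).astype(np.uint8)
    n,l,st,ce=cv2.connectedComponentsWithStats(b); k=1+st[1:,4].argmax()
    p=np.argwhere(l==k)[:,::-1]+[x0,y0]
    rc=cv2.minAreaRect(p.astype(np.float32)); q=plane(ct,cv2.boxPoints(rc),.010)
    e=np.diff(np.r_[q,q[:1]],axis=0); print("sheet c",q.mean(0),"sides",np.linalg.norm(e,axis=1),"ang",np.degrees(np.arctan2(e[:,1],e[:,0])))
c=r.calibration("wrist");s=r.get_state();Rt=R.from_quat(s["tcp_rot"],scalar_first=True)
print("cam in tool",Rt.inv().apply(c["position"]-s["tool_pos"]),(Rt.inv()*R.from_quat(c["attitude"],scalar_first=True)).as_matrix())
E
```

```text
[[ 0.5162 -0.3035  0.1759  0.0015]
 [ 0.4685 -0.1365  0.1703  0.0001]
 [ 0.6489 -0.2579  0.1776  0.0074]
 [ 0.6034 -0.1015  0.17    0.0026]
 [ 0.4886 -0.3094  0.1974  0.0028]
 [ 0.5107 -0.3026  0.1996  0.0022]
 [ 0.5194 -0.2936  0.101   0.0097]
 [ 0.5897 -0.1063  0.1262  0.0348]]
white 4403
wide [ 55  36  19  41 144] [[0.6632 0.1926 0.06  ]]
[[0.628  0.2094 0.068 ]
 [0.7012 0.1839 0.068 ]
 [0.6955 0.1699 0.068 ]
 [0.6224 0.1955 0.068 ]]
sheet c [0.6697 0.1962 0.01  ] sides [0.1797 0.1596 0.1788 0.1548] ang [ -10.8785 -104.2515  167.5953   75.9795]
narrow [ 57  17   5  44 152] [[0.4489 0.192  0.06  ]]
[[0.4878 0.1971 0.068 ]
 [0.4882 0.1901 0.068 ]
 [0.4134 0.1832 0.068 ]
 [0.413  0.1901 0.068 ]]
sheet c [0.4511 0.2004 0.01  ] sides [0.1658 0.1085 0.1627 0.108 ] ang [ -84.8455 -173.5596   94.9346    8.0551]
cam in tool [ 0.081   0.0004 -0.1659] [[-0.0006 -0.949  -0.3153]
 [ 1.     -0.0005 -0.0004]
 [ 0.0002 -0.3153  0.949 ]]
```

```bash
python3 - <<'E'
from h import *
np.set_printoptions(precision=4,suppress=True)
ct=r.calibration("top")
T=np.array([330,165])+(np.array([(375,140),(435,350),(98,198),(165,455)],float)+.5)/3-.5
q=plane(ct,T,.074);u=np.array([.276,-.961]);print("t",q[:,:2]@u)
Y=np.radians(-74)
for k in (0,np.pi):
    for n,p,y in (("rack",(.559,-.2,.36),Y+k),("sheet",(.667,.194,.037),np.radians(-102.5)+k),("pre",(.497,.016,.16),Y+k)):
        print(n,k,r.inverse_kinematics(p,down(y)))
k=np.pi if r.inverse_kinematics((.559,-.2,.36),down(Y)) is None else 0
js=[abs(r.inverse_kinematics((.559,-.2,.36),down(Y+k))[5]) for k in (0,np.pi)]
k=[0,np.pi][int(np.argmin(js))]
r.move_to((.559,-.2,.36),down(Y+k)); 
c=r.calibration("wrist"); im=r.read_camera("wrist"); np.save("rackcal.npy",c,allow_pickle=True)
cv2.imwrite("pics/wr.png",im[:,:,::-1]); print(k,r.get_state()["time_s"])
E
```

```text
t [0.4322 0.4295 0.259  0.2567]
rack 0 [-0.3461  0.1981  1.5081 -0.      1.4354  0.9454]
sheet 0 [ 0.2809  0.6373  1.5878 -0.      0.9164  2.0698]
pre 0 [ 0.0292  0.2106  1.9492 -0.      0.9818  1.3207]
rack 3.141592653589793 [-0.3461  0.1981  1.5081 -0.      1.4354 -2.1962]
sheet 3.141592653589793 [ 0.2809  0.6373  1.5878 -0.      0.9164 -1.0717]
pre 3.141592653589793 [ 0.0292  0.2106  1.9492 -0.      0.9818 -1.8209]
0 3.3917
```

View pics/wr.png

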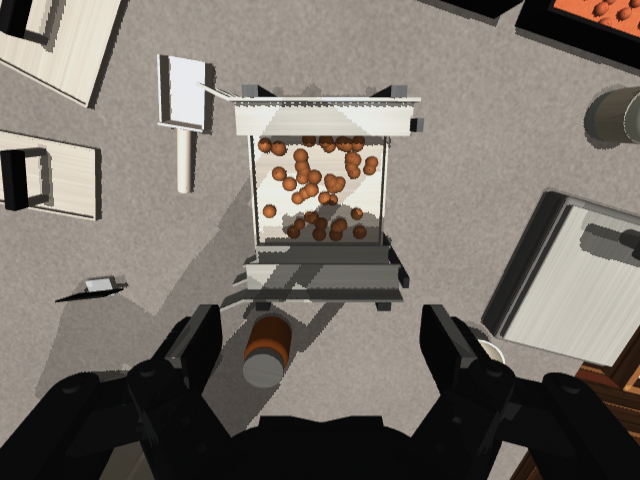

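The wrist view shows the rack open end at left (col ~236), stops at right (col ~403-415), tray between cols 253 and 384. I'll crop it for accuracy.

```bash
python3 - <<'E'
import cv2
a=cv2.imread("pics/wr.png")[75:315,215:435]; cv2.imwrite("pics/cwr.png",cv2.resize(a,None,fx=2.5,fy=2.5,interpolation=cv2.INTER_CUBIC))
E
```

```text
(no output)
```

View pics/cwr.png

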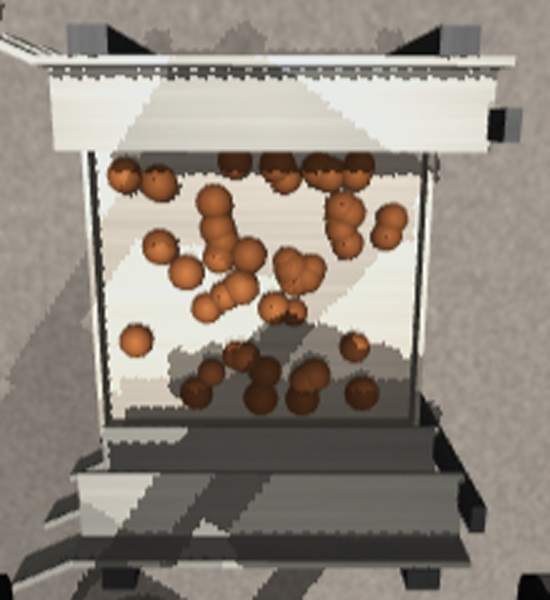

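```bash
python3 - <<'E'
from h import *
np.set_printoptions(precision=4,suppress=True)
c=np.load("rackcal.npy",allow_pickle=True).item()
A=np.radians(-74);u=np.array([np.cos(A),np.sin(A)]);v=np.array([-u[1],u[0]])
def f(n,p,z):
    q=plane(c,np.array([215,75])+(np.array(p,float)+.5)/2.5-.5,z)[:,:2]; print(n,"t",q@u,"s",q@v)
f("+led",[(55,152),(487,152),(50,80),(497,80)],.172)
f("-led",[(80,474),(460,474)],.172)
f("wall top",[(75,58),(513,60),(105,565),(468,562)],.198)
f("stop top",[(505,125),(472,520)],.198)
f("stop top",[(505,125),(472,520)],.188)
f("tray",[(90,155),(432,155),(101,425),(420,425)],.074)
E
```

```text
+led t [0.2635 0.4324 0.2636 0.434 ] s [0.5516 0.5517 0.578  0.5781]
-led t [0.2642 0.4316] s [0.4155 0.4156]
wall top t [0.2789 0.4326 0.278  0.4315] s [0.5842 0.5836 0.3847 0.3863]
stop top t [0.4317 0.4317] s [0.562  0.4058]
stop top t [0.4343 0.4344] s [0.5619 0.401 ]
tray t [0.2581 0.4291 0.2552 0.4313] s [0.5468 0.5469 0.4036 0.4037]
```

```bash
python3 - <<'E'
from h import *
np.set_printoptions(precision=4,suppress=True)
c=np.load("rackcal.npy",allow_pickle=True).item()
A=np.radians(-74);u=np.array([np.cos(A),np.sin(A)]);v=np.array([-u[1],u[0]])
for z in (.06,.074,.09,.1,.106,.112,.118,.125,.14):
    q=plane(c,np.array([215,75])+(np.array([(103,425),(435,425),(90,155),(432,155)],float)+.5)/2.5-.5,z)[:,:2]; print(z,q@u,q[0]@v,q[1]@u-q[0]@u, q[3]@u-q[2]@u)
E
```

```text
0.06 [0.2535 0.4425 0.2554 0.4317] 0.39861189012060083 0.18893494045967435 0.17624849838295897
0.074 [0.2563 0.4396 0.2581 0.4291] 0.4035850364057534 0.18325504386369273 0.17094999063433053
0.09 [0.2595 0.4362 0.2612 0.4261] 0.4092686321602134 0.17676373346828528 0.16489455320732666
0.1 [0.2614 0.4341 0.2632 0.4243] 0.41282087950675095 0.17270666447115557 0.16110990481544923
0.106 [0.2626 0.4329 0.2643 0.4232] 0.4149522279146734 0.1702724230728777 0.15883911578032273
0.112 [0.2638 0.4316 0.2655 0.4221] 0.4170835763225959 0.1678381816745999 0.15656832674519627
0.118 [0.265  0.4304 0.2666 0.4209] 0.41921492473051847 0.16540394027632216 0.15429753771006982
0.125 [0.2664 0.4289 0.268  0.4196] 0.4217014978730947 0.16256399197833132 0.15164828383575563
0.14 [0.2693 0.4258 0.2709 0.4169] 0.42702986889290095 0.1564783884826368 0.14597131124793944
```

```bash
python3 - <<'E'
from h import *
np.set_printoptions(precision=4,suppress=True)
r.move_to((.667,.194,.24),down(np.radians(-102.5)))
c=r.calibration("wrist"); im=r.read_camera("wrist"); np.save("shcal.npy",c,allow_pickle=True)
cv2.imwrite("pics/ws.png",im[:,:,::-1]); print(r.get_state()["time_s"])
w=im.astype(int)
m=(w.max(2)<60).astype(np.uint8); m[300:]=0
n,l,st,ce=cv2.connectedComponentsWithStats(m)
for k in range(1,n):
    if st[k,4]>300:
        p=np.argwhere(l==k)[:,::-1].astype(np.float32); print(st[k],ce[k],cv2.minAreaRect(p))
E
```

```text
5.0083
[    0     0   342   122 13289] [136.7959  55.0013] ((160.23228454589844, 24.632110595703125), (112.55277252197266, 357.0647277832031), 76.26373291015625)
[ 362    0  126   30 1952] [405.73     9.7013] ((424.5, 14.5), (29.0, 125.0), 90.0)
[243 119 138 146 454] [300.5066 230.8877] ((311.5, 191.5), (145.0, 137.0), 90.0)
[ 566  141   74  159 7004] [606.8701 218.0731] ((602.5, 220.0), (158.0, 73.0), 90.0)
[ 307  161   15   83 1141] [314.5031 202.5381] ((314.0, 202.0), (82.0, 14.0), 90.0)
[ 329  197   90  103 2369] [378.9392 256.5074] ((373.51507568359375, 251.93576049804688), (64.79320526123047, 95.93197631835938), 48.73139953613281)
[   0  206   81   94 5348] [ 30.6866 259.7936] ((40.0, 252.5), (93.0, 80.0), 90.0)
```

View pics/ws.png

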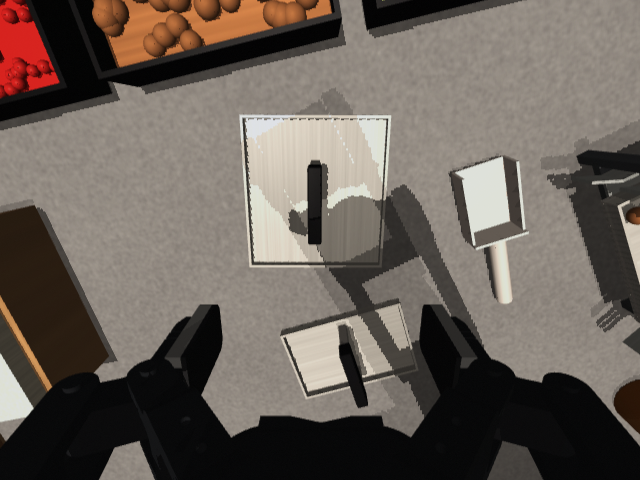

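The wide sheet fills cols 241-390, rows 116-266, and its bar spans cols 307-322, rows 161-244. The gripper is already nearly aligned with it.

```bash
python3 - <<'E'
from h import *
np.set_printoptions(precision=4,suppress=True)
c=np.load("shcal.npy",allow_pickle=True).item()
q=plane(c,[(241,116),(390,116),(384,266),(249,266)],.014)
e=np.diff(np.r_[q,q[:1]],axis=0); print(q.mean(0),np.linalg.norm(e,axis=1),np.degrees(np.arctan2(e[:,1],e[:,0])))
b=plane(c,[(314,162),(314.5,238),(314.5,244)],.068); print(b,(b[0]+b[1])/2, np.linalg.norm(b[1]-b[0]))
b=plane(c,[(314.5,202.5)],.060);print(b, c["position"])
E
```

```text
[0.6696 0.1982 0.014 ] [0.1588 0.1732 0.1651 0.1732] [-102.5478  168.6367   77.4431  -13.4469]
[[0.7129 0.1897 0.068 ]
 [0.6381 0.2063 0.068 ]
 [0.6317 0.2077 0.068 ]] [0.6755 0.198  0.068 ] 0.07665513978791887
[[0.6726 0.1985 0.06  ]] [0.7466 0.1759 0.4063]
```

```bash
python3 - <<'E'
from h import *
np.set_printoptions(precision=4,suppress=True)
g=np.array([.672,.1982]);q=down(np.radians(-102.5))
r.move_to((*g,.12),q); r.move_straight((*g,.038),v=.12); s=r.get_state();print(s["force"])
r.gripper_close(); s=r.get_state();print(s["gripper_width"],s["force"],s["tool_pos"])
r.move_straight((*g,.18),v=.15); s=r.get_state();print(s["time_s"],s["gripper_width"],s["force"],s["wrist_torque"])
im=r.read_camera("scene");cv2.imwrite("pics/s2.png",im[:,:,::-1])
E
```

```text
[ 0.2207  0.4198 -0.4448]
0.13562459285053674 [-1.7854 -0.0031  3.2576] [0.6722 0.1983 0.0384]
8.15 0.13211189140769558 [-0.3118 -0.1635 -4.9523] [-0.025   0.0196  0.016 ]
```

View pics/s2.png

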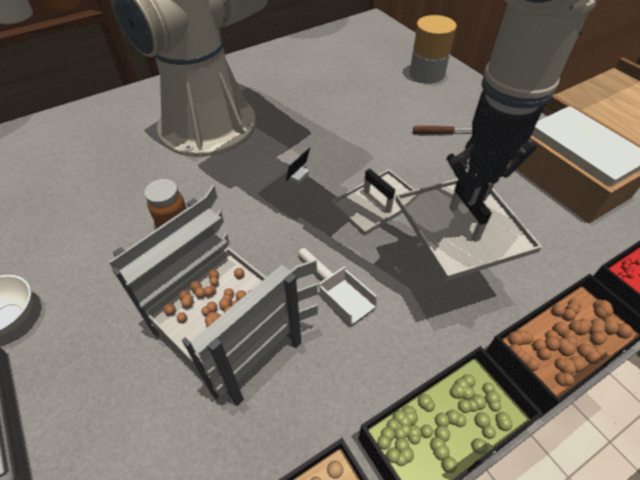

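The scene view shows the sheet held level around (470,225), and the narrow sheet hasn't moved. Next is insertion, checking the force as it goes.

```bash
cat >> h.py <<'E'
A=np.radians(-74);u=np.array([np.cos(A),np.sin(A)]);v=np.array([-u[1],u[0]])
def at(t,s,z): return (*(t*u+s*v),z)
E
python3 - <<'E'
from h import *
np.set_printoptions(precision=3,suppress=True)
T,S,Z=.349,.484,.158
r.move_to(at(T-.25,S,Z+.02),down(A)); r.move_straight(at(T-.25,S,Z),v=.1)
f0=r.get_state()["force"]; print(f0,r.get_state()["time_s"])
for d in (-.15,-.10,-.05,-.015):
    r.move_straight(at(T+d,S,Z),v=.1); s=r.get_state(); print(d,s["force"]-f0,s["wrist_torque"])
    if np.linalg.norm(s["force"]-f0)>10: print("STOP");break
print(s["time_s"],s["gripper_width"])
im=r.read_camera("scene");b=r.read_camera("top")
cv2.imwrite("pics/s3.png",np.hstack([cv2.resize(im[150:430,80:360],(400,400)),cv2.resize(b[150:350,320:520],(400,400))])[:,:,::-1])
E
```

```text
[ 0.576  0.001 -4.283] 9.5
-0.15 [-0.738  0.107 -0.076] [0.033 0.001 0.029]
-0.1 [-1.173 -0.382 -0.664] [ 0.081 -0.017 -0.01 ]
-0.05 [-1.124  0.107 -0.865] [ 0.032  0.011 -0.009]
-0.015 [-1.482 -0.206 -1.08 ] [ 0.018  0.006 -0.001]
12.45 0.13780392703651456
```

View pics/s3.png

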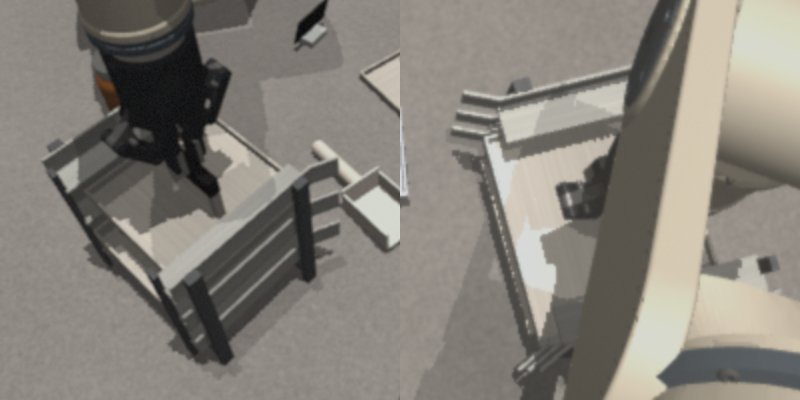

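The sheet is inside the middle level with no contact force. I'll feel for the stops, back off 2 mm, then lower until the ledges take the weight.

```bash
python3 - <<'E'
from h import *
np.set_printoptions(precision=3,suppress=True)
T,S,Z=.349,.484,.158
r.move_straight(at(T-.005,S,Z),v=.05); f0=r.get_state()["force"][:2]@u; hit=None
for d in np.arange(-.003,.0085,.0015):
    r.move_straight(at(T+d,S,Z),v=.03); s=r.get_state(); f=s["force"][:2]@u-f0; tt=s["tool_pos"][:2]@u-T
    print("fwd",round(d,4),round(tt,4),round(f,2))
    if f<-5: hit=tt;break
t=T+(hit-.002 if hit is not None else 0)
r.move_straight(at(t,S,Z),v=.03); z0=r.get_state()["force"][2]
for z in np.arange(Z-.002,Z-.0145,-.0015):
    r.move_straight(at(t,S,z),v=.03); s=r.get_state(); f=s["force"][2]-z0
    print("dn",round(z,4),round(s["tool_pos"][2],4),round(f,2),s["wrist_torque"])
    if f>3.5: break
print(t-T,s["time_s"])
E
```

```text
fwd -0.003 -0.003 0.07
fwd -0.0015 -0.0015 0.75
fwd 0.0 0.0001 1.12
fwd 0.0015 0.0015 0.4
fwd 0.003 0.0017 -5.62
dn 0.156 0.1558 -0.67 [ 0.001 -0.011  0.038]
dn 0.1545 0.1543 0.59 [-0.015 -0.027  0.032]
dn 0.153 0.1529 -0.58 [0.056 0.014 0.021]
dn 0.1515 0.152 5.8 [0.048 0.251 0.021]
-0.00033366276828256103 15.4083
```

```bash
python3 - <<'E'
from h import *
np.set_printoptions(precision=3,suppress=True)
p=r.get_state()["tool_pos"]
r.ungrasp(); print(r.get_state()["force"])
r.move_straight((p[0],p[1],.36),v=.15)
c=r.calibration("wrist"); w=r.read_camera("wrist"); np.save("endcal.npy",c,allow_pickle=True)
r.move_to((.3,.35,.4),down(A))
im=r.read_camera("scene");b=r.read_camera("top");cv2.imwrite("pics/topend.png",b[:,:,::-1]);cv2.imwrite("pics/wend.png",w[:,:,::-1])
cv2.imwrite("pics/s4.png",np.hstack([cv2.resize(im[150:430,80:360],(400,400)),cv2.resize(w[75:315,200:440],(400,400))])[:,:,::-1])
print(r.get_state()["time_s"],r.get_state()["gripper_width"])
E
```

```text
[ 0.646 -0.064  0.19 ]
20.0 1.0000735212880196
```

View pics/s4.png

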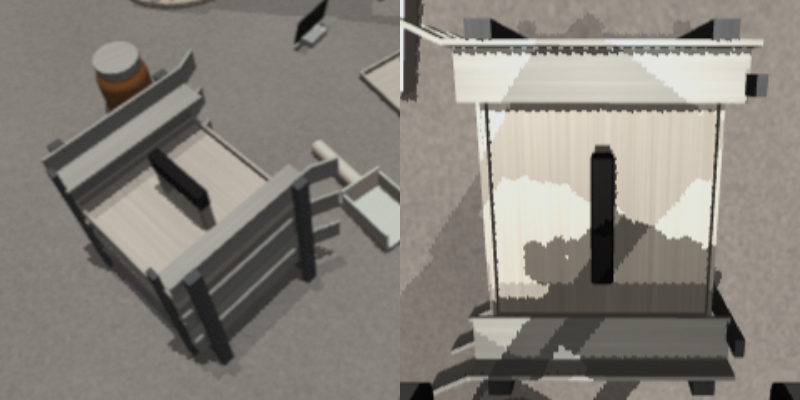

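View pics/topend.png

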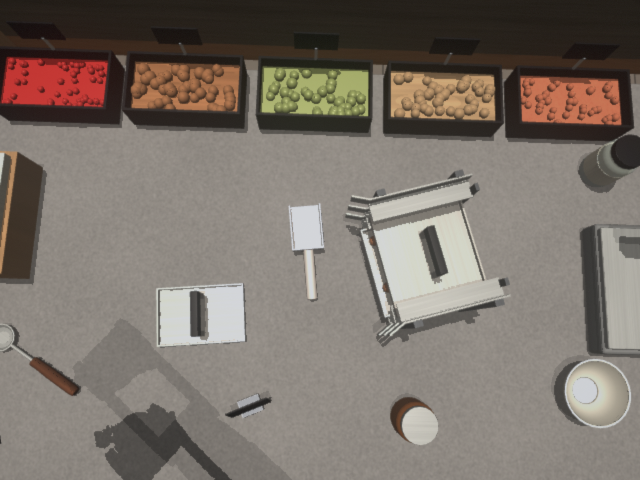

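The wide sheet sits straight on the middle ledges, square to the rack. The narrow sheet (200,315) and the nut tray's front edge (362,233) are where they were. Handing in.

```bash
python3 - <<'E'
from h import *
c=np.load("endcal.npy",allow_pickle=True).item()
# sheet rim in wrist crop: left/right edges on the line through the handle
q=plane(c,[(200+483*.6,75+200*.6),(200+718*.6-240,75+200*.6)],.127) if 0 else plane(c,np.array([200,75])+np.array([(83,200),(320,200)])*.6,.127)
print("sheet t mid/len",(q[:,:2]@u).mean(),np.diff(q[:,:2]@u))
r.close_job()
E
```

```text
sheet t mid/len 0.34855004971772874 [0.16491302]
the job is handed in; nothing more can be done
```

I slid the wide sheet level through the rack's open end onto the middle rails, all the way back, let go and handed the job in. The robot's clock read about 20 s, and the arm was clear of everything.

**How it went:** I gripped the handle bar, then moved the sheet in at about 8 mm above the ledges until it touched the stops lightly (about 6 N). I backed off 2 mm, lowered it until the ledges took the weight (contact at about 114 mm underside height, expected 112 mm) and released.

**Last checks:**
- **Sheet position:** the final pictures show the sheet square in the middle level. Its measured centre is 0.3486 m along the rack, against the 0.349 m target.
- **Bystanders:** the narrow sheet and the nut tray look unmoved by eye. The arm hid part of the rack during insertion.

**Disagreement:** the nut tray measured about 173 mm long at its expected rim height, not 162 mm. I did not resolve this. It did not affect the rail height, which several other measurements and the contact agreed on to a few millimetres.

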